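# Release a glued house from a ratchet clamp

## Task

The glue on the little white house in the ratchet clamp is dry: lift the clamp's ratchet pawl by its red knob and throw it right back so that it stays open, then draw the toothed bar back by its black post until its jaw presses the two sprung brass stop rods in a little, as you will feel, without ramming them home. Then stand the house upright on the middle of the round cork coaster, and leave the other things as they are.

Things in the scene. Friction and masses are not known exactly. Their poses are not given: they have to be found in the camera images.
- clamp: Ratchet clamp fixed to the table: wooden board 205 x 84 x 12 mm. Along x: dark steel guide (x -71 to -13 mm, 40 mm wide, 46 mm high; pivot lugs 59 mm high), the clamped house (centre x +67.5 mm), a wooden fence 62 mm high (x +109 to +125). Origin on the table top under the bar's centre line; +x points from the pull post to the house, z up.
- pawl_hinge (a point): Axis of the pawl: a pivot along the clamp's y axis, 47.5 mm above the table at clamp x -66 mm. Fixed to the clamp.
- pawl_knob (a point): Centre of the steel pawl's red knob: a cylinder 16 mm in diameter, 26 mm long along the clamp's y axis (pinch its two flat ends; it turns between the pads). With the pawl shut it is 44 mm towards the clamp's +x from the pivot and 32 mm above it, 79 mm above the table; it swings on a circle of 54 mm radius about the pivot.
- pawl (a joint): Pawl angle in rad: 0 shut, its nose behind a tooth; grows as the knob swings up and back (to the clamp's -x) to a stop at 1.45. No spring, 70 g: let go below 0.75 it drops onto the teeth again, above 1.1 it falls back to the stop and stays. The nose clears the teeth above 0.35. The load on the tooth makes the first lift stiff, some 5 to 10 N at the knob.
- pull_post (a point): Point on the axis of the black upright post at the back of the toothed bar, 60 mm above the table; post 24 mm in diameter, 20 to 84 mm above the table, at clamp x -140 mm at the start. The aluminium bar slides easily in the guide along the clamp's x; drawn towards -x its jaw meets the stop rods after 16 to 40 mm, as they happen to be set. With the pawl shut it cannot be drawn back.
- jaw_face (a point): Centre of the face of the wooden jaw at the front end of the toothed bar (jaw 58 mm wide, 12 mm thick, top 58 mm above the table). At the start it presses on the house at clamp x +45 mm; where it meets the stop rods it is somewhere between x +5 and +29 mm.
- house_center (a point): Centre of the white ceramic house, 54 mm above its foot: 45 mm along its x axis (the clamp's x at the start: its gable ends are clamped), 50 mm across y between its flat side walls, which are 76 mm high; roof ridge at 107 mm. 0.2 kg. It stands on the clamp's board, 12 mm above the table. z up.
- coaster: Round cork coaster, 120 mm in diameter and 6 mm thick, fixed on the table; origin under its centre.
- mug: White mug, 83 mm high, bystander; origin under it.
- toadstool: Small red toadstool ornament, 80 mm high, bystander; origin under it.
- hare_black: Black sitting hare ornament, 102 mm high, bystander; origin under it.
- pad (a joint): Rubber-faced spring pad on the fence, in m: 0 at the start, pressing the house towards the clamp's -x against the jaw with about 6 N; once the pawl is clear it follows the house to 0.005, pushing it up to 5 mm.
- buffer (a joint): How far the two sprung brass stop rods (one on each side of the guide, 33 mm above the table) are pressed in, in m: 0 = free. Spring 4 N per mm. Pressed in a little means 2 to 4.5 mm (some 8 to 18 N); rammed is over 5 mm. The collar that carries them is set somewhere along the guide, so where the jaw meets them is not known: feel for it or watch this value.
Mind the look-alikes: they are no part of the job. What is meant by the coaster is not blue, and is the larger of those in its own colour.

How it is judged:
By the outcome, as a careful person would: the job done as asked, in the order asked, and still so for the second after the job is handed in, with the robot touching nothing.
It also fails if it takes over 66 s, if anything falls off the work surface, if the arm or the gripper's body presses on something with over 40 N, if the wrist force passes 120 N, or if a joint passes its speed limit or range.

## Robot

A 6-joint arm with a two-finger parallel gripper is mounted at the origin on a cart in front of the work surface, level with it; the furniture and walls round the work are solid. World frame = base frame: x ahead of the robot, y to its left, z up, the work surface at z = 0. Lengths are in mm, angles in rad, forces in N, time in s.
With the tool pointing down it reaches from about 350 to 975 mm from the base axis. Payload 7.1 kg.
Tool frame: the origin (TCP) lies at the very end of the fingers, on their centre line; the grasp point (between the pads) lies 19 mm behind it; x points along the fingers, y is the direction in which the jaws open and shut, and the axes are right-handed (so a half turn about x gives the same grasp; the last joint's range is limited). The gripper opens to 88 mm and grips with 3 to 60 N. Pads are 20 mm wide; open, the fingers measure 115 mm over their backs; the gripper's body (75 mm by 178 mm) begins 61 mm behind the grasp point.
Start: joints at [1.301, 0.423, 1.63, -0, 1.089, -0.019], TCP at [155.08, 605.438, 222.675] pointing down, gripper open.
Joint ranges: [-3, 3], [-0.9, 2.11], [0.09, 2.58], [-1.31, 4.45], [0.11, 2.69], [-2.54, 2.54]. Speed limits (rad/s): [2.39, 2.39, 3.01, 3.14, 3.14, 3.14].

## Interface

Orientations are given as a rotation vector (axis times angle).
In Python, from workcell import ctrl gives the robot as it stands. The module is installed in compiled form; this text tells all that it offers.
- The arm moves only by the tool carry_out, never from a script. Its argument "commands" is a list of rows, each a list of 6 numbers: the shift along the tool's x, y, z in m, then the turn, a rotation vector about the tool's x, y, z in degrees. In form: [[tx, ty, tz, rx, ry, rz], ...]. A call has 1 to 8 rows; each row shifts and turns the pose as measured when the row begins, along the tool's axes as they then stand; what a row does not reach is not made up. A row lasts 1/8 s, in which the tool goes at most 62.5 mm and 10.7 degrees, less where a joint would pass 70% of its speed; a pose out of reach is approached as far as the arm can. A call with a gripper value outside its range is refused whole. "grip" is the closure, from 0 (fully open) to 1 (shut), set as the call begins (left out, the last holds). The fingers move at their own pace and stop on an object; the grip force is fixed at half the most. Time passes only in rows, so rows that do not move let the fingers close. It gives the time, the measured TCP pose, the force and the opening at its end, in the units of the state.
- ctrl.get_obs(): the state, without advancing time (a new reading comes with each control period).
- ctrl.get_image(name): name is "side" or "top" or "wrist"; returns a dict with "pixels" (420x560x3 uint8, blue, green, red), "intrinsics" (3x3 intrinsics, pixels), "rvec" (rotation vector, rad) and "tvec" (3), from world to camera coordinates, as OpenCV has them. Camera axes: x right, y down, z forward; pixel columns grow to the right and rows downward; lengths in mm; the calibration is good to about 2 mm. The wrist camera is an equidistant fisheye: a pixel r from the principal point sees the ray r / f radians off the axis. A picture is of the moment at which its call begins. There is no depth.
- ctrl.close_job(): hands the job in, once; it reports no verdict.
The state is a dict: "t": time; "qpos": joint angles; "qvel": joint speeds; "joint_torque": joint torques, N m; "ee_pos": TCP position; "orientation": TCP orientation; "ft_force": force on the tool from outside, world axes, zero at the start; "moment": the same for the moment, N m; "width": finger opening in mm.
Only numpy, scipy, OpenCV 4.12 (cv2) and the standard library are available. Lean on these libraries where they do the work, as an engineer would, in place of code of your own. Each camera call takes 0.05 s, during which the arm holds its last target. There are 200 camera calls.

## Working session

There is one attempt and no reset: what is moved stays moved. The work goes in short steps, Python scripts to look and compute and a tool call to move; the robot and the scene stay as the last step left them, time stands still between calls to the robot, and variables do not carry over. Pictures are saved under pics/ and viewed, about 8 in all and at most 12, crops included, and the job is handed in when it is done.

Besides the shell and the picture viewer there is one more tool, called after ">>>" as name(argument=value, ...), one argument or row to a line, values as JSON. carry_out: Moves the arm, as the interface text tells. Its arguments: {"type":"object","properties":{"commands":{"type":"array"},"grip":{"type":"number"}},"required":["commands"]}

```bash
mkdir -p pics; cat > h.py <<'E'
import numpy as np, cv2
from scipy.spatial.transform import Rotation as R
from workcell import ctrl
def shot(n,f):
    d=ctrl.get_image(n); cv2.imwrite(f,d["pixels"]); np.savez('%s.npz'%n,**{k:np.array(d[k]) for k in("pixels","intrinsics","rvec","tvec")}); return d
def ray(n,u,v):
    d=np.load('%s.npz'%n); K=d["intrinsics"]; M=R.from_rotvec(d["rvec"].ravel()).as_matrix()
    a=np.array([(u-K[0,2])/K[0,0],(v-K[1,2])/K[1,1]])
    if n=="wrist":
        r=np.linalg.norm(a)+1e-12; c=np.r_[a/r*np.sin(r),np.cos(r)]
    else: c=np.r_[a,1]
    return -M.T@d["tvec"].ravel(), M.T@c
def at(n,u,v,z):
    o,r=ray(n,u,v); return (o+r*(z-o[2])/r[2]).round(1)
def proj(n,P):
    d=np.load('%s.npz'%n); K=d["intrinsics"]
    return cv2.projectPoints(np.array(P,float).reshape(-1,1,3),d["rvec"],d["tvec"],K,None)[0].reshape(-1,2).round(1)
def st():
    o=ctrl.get_obs(); print({k:np.round(o[k],3).tolist() for k in("t","qpos","ee_pos","orientation","ft_force","width")}); print(R.from_rotvec(o["orientation"]).as_matrix().round(3)); return o
E
python3 - <<'E'
from h import *
a=shot("top","pics/t1.png"); b=shot("side","pics/s1.png"); st()
for n in("top","side"): print(ray(n,280,210))
E
```

```text
{'t': 0.1, 'qpos': [1.301, 0.424, 1.631, 0.0, 1.089, -0.019], 'ee_pos': [154.942, 604.971, 221.974], 'orientation': [0.196, 1.562, -0.198], 'ft_force': [-0.171, -0.381, 0.508], 'width': 87.566}
[[-0.     0.248  0.969]
 [-0.001  0.969 -0.248]
 [-1.    -0.001 -0.   ]]
(array([ 260.28780482,  -45.82036568, 1288.5626236 ]), array([ 0.21419011,  0.00895131, -0.97676578]))
(array([-179.84121242, -280.52115209, 1275.93073641]), array([ 0.50915543,  0.14795146, -0.84800679]))
```

View pics/t1.png

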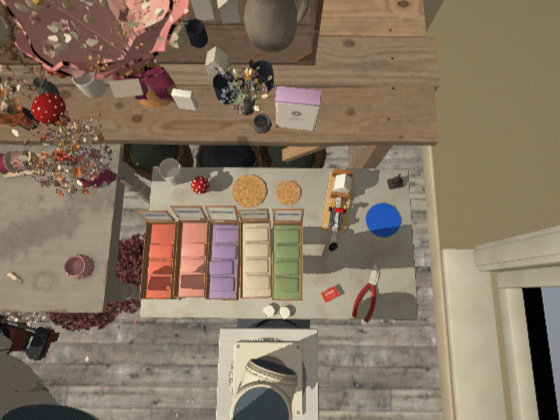

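View pics/s1.png

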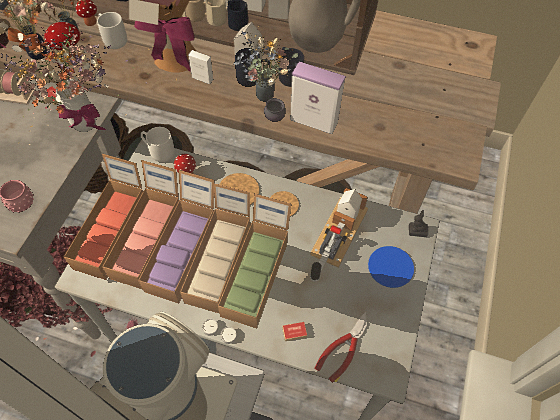

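The top view shows the clamp at about (337,205), its post at (333,246), and the larger cork coaster at (249,190). The smaller cork is at (288,191) and the blue disc is a decoy. I'll enlarge these next.

```bash
python3 - <<'E'
from h import *
t=np.load('top.npz')["pixels"]; s=np.load('side.npz')["pixels"]
a=cv2.resize(t[160:260,300:380],None,fx=5,fy=5,interpolation=cv2.INTER_CUBIC)
b=cv2.resize(s[180:280,300:380],None,fx=5,fy=5,interpolation=cv2.INTER_CUBIC)
cv2.imwrite('pics/c1.png',np.hstack([a,b]))
hsv=cv2.cvtColor(t,cv2.COLOR_BGR2HSV)
print(at("top",249.5,190.5,6),at("top",288,191.5,6),at("top",333,246,84),at("top",338,186,119))
print(at("top",232,190.5,6),at("top",267,190.5,6))
print(at("side",315,264,84), at("side",241,186,6))
print(proj("top",[[155,605,222],[0,0,0]]))
E
```

```text
[610.6  73.3   6. ] [607.9 -61.4   6. ] [ 408.6 -204.2   84. ] [ 596.7 -219.7  119. ]
[610.1 134.6   6. ] [611.   12.1   6. ]
[ 413.3 -202.4   84. ] [624.8  72.    6. ]
[[ 40.8 331.2]
 [267.6 377.7]]
```

View pics/c1.png

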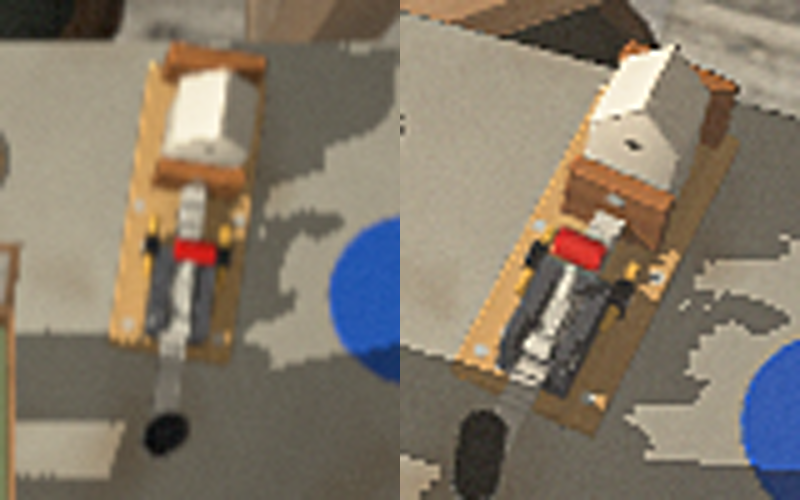

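```bash
python3 - <<'E'
from h import *
def tri(a,b):
    (o,r),(p,s)=ray("top",*a),ray("side",*b); r/=np.linalg.norm(r);s/=np.linalg.norm(s)
    A=np.c_[r,-s]; k=np.linalg.lstsq(A,p-o,rcond=None)[0]; return ((o+k[0]*r+p+k[1]*s)/2).round(1), np.linalg.norm(A@k-(p-o)).round(1)
P=at("top",333.2,246.4,84);K=at("top",339,210.4,80)
print("post",P,at("side",316,264,84),tri((333.2,246.4),(316,264)))
print("knob",K,at("side",335.6,230,80),tri((339,210.4),(335.6,230)))
d=K-P; print(np.degrees(np.arctan2(d[1],d[0])),np.hypot(d[0],d[1]),"expect 118")
c=lambda x,y:at("top",300+x/5,160+y/5,62)
for a,b in(((172,45),(266,60)),((165,75),(262,80))): 
    e=c(*b)-c(*a); print(c(*a),c(*b),np.degrees(np.arctan2(e[1],e[0]))+90)
E1=at("top",300+150/5,160+62/5,12);E2=at("top",300+110/5,160+340/5,12);e=E1-E2;print(E1,E2,np.degrees(np.arctan2(e[1],e[0])),np.hypot(*e[:2]))
E
```

```text
post [ 407.4 -204.8   84. ] [ 414.1 -204.7   84. ] (array([ 406.4, -204.3,   97.9]), np.float64(3.0))
knob [ 525.5 -226.7   80. ] [ 525.4 -226.    80. ] (array([ 525.1, -226.3,   80.8]), np.float64(0.6))
-10.505374478437812 120.11336312001261 expect 118
[ 672.8 -217.4   62. ] [ 662.6 -280.7   62. ] -9.15380945384429
[ 651.5 -212.3   62. ] [ 648.4 -277.5   62. ] -2.7221358296264953
[ 676.9 -208.7   12. ] [ 478.6 -177.6   12. ] -8.91326814919879 200.72393977799456
```

>>> carry_out(
  commands=[
    [0,-0.047,0.031,-4.9,0,0],
    [0,-0.047,0.031,0,0,0],
    [0,-0.047,0.031,0,0,0],
    [0,-0.047,0.031,0,0,0],
    [0,-0.047,0.031,0,0,0],
    [0,-0.047,0.031,0,0,0],
    [0,-0.047,0.031,0,0,0],
    [0,-0.047,0.031,0,0,0],
  ],
  grip=0,
)

```text
t: 1.1
ee_pos: [337.4, 182.6, 220.6]
orientation: [0.12, 1.567, -0.123]
ft_force: [1.8, -0.3, 0.5]
width: 87.8
```

>>> carry_out(
  commands=[
    [0,-0.047,0.032,0,0,0],
    [0,-0.047,0.032,0,0,0],
    [0,-0.047,0.032,0,0,0],
    [0,-0.047,0.032,0,0,0],
    [0,-0.047,0.032,0,0,0],
    [0,-0.047,0.032,0,0,0],
    [0,-0.045,0.03,0,0,0],
    [0,-0.04,0.025,0,0,0],
  ],
)

```text
t: 2.1
ee_pos: [528.1, -233.7, 221.0]
orientation: [0.123, 1.566, -0.124]
ft_force: [0.4, -0.1, 0.2]
width: 88.0
```

```bash
python3 - <<'E'
from h import *
w=shot("wrist","pics/w1.png"); st(); shot("side","pics/x.png")
print(at("wrist",280,210,80), w["intrinsics"])
E
```

```text
{'t': 2.15, 'qpos': [-0.442, 0.359, 1.733, -0.002, 1.044, -1.853], 'ee_pos': [530.469, -238.321, 221.375], 'orientation': [0.121, 1.563, -0.127], 'ft_force': [1.653, -3.14, 0.588], 'width': 87.874}
[[ 0.004  0.158  0.987]
 [-0.004  0.987 -0.158]
 [-1.    -0.003  0.005]]
[ 542.4 -233.7   80. ] [[325.1922621    0.         277.18868315]
 [  0.         325.1922621  206.62729144]
 [  0.           0.           1.        ]]
```

View pics/w1.png

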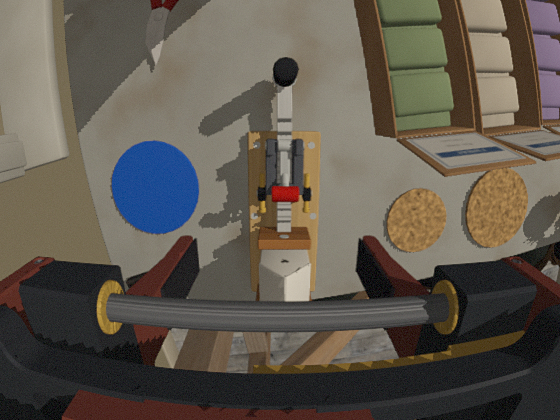

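The wrist view shows the knob at (285,194), the post top at (286,71), the board edges at x 249/320 and the big coaster at (497,208).

```bash
python3 - <<'E'
from h import *
P=at("wrist",286,71,84);K=at("wrist",285,194,79);print(P,K,at("wrist",497,208,6),at("wrist",416,220,6))
d=K-P;print(np.degrees(np.arctan2(d[1],d[0])),np.hypot(*d[:2]))
for a,b in(((249,132),(249,270)),((320,132),(319,260))):
    d=at("wrist",*b,12)-at("wrist",*a,12);print(at("wrist",*a,12),np.degrees(np.arctan2(d[1],d[0])))
o=ctrl.get_obs();print(R.from_rotvec(o["orientation"]).as_matrix().T@(K-np.array(o["ee_pos"])))
E
```

```text
[ 413.6 -208.    84. ] [ 527.7 -226.5   79. ] [609.4  69.8   6. ] [604.3 -64.5   6. ]
-9.209704137246078 115.59005147502965
[ 465.4 -256.6   12. ] -10.283849115819239
[ 477.7 -177.    12. ] -7.599457937674951
[142.02735673   8.98604606  -3.30315565]
```

>>> carry_out(
  commands=[
    [0,0.012,-0.004,0,0,0],
    [0.04,0,0,0,0,0],
    [0.05,0,0,0,0,0],
    [0.04,0,0,0,0,0],
    [0.02,0,0,0,0,0],
    [0.005,0,0,0,0,0],
  ],
)

```text
t: 2.95
ee_pos: [524.1, -212.6, 63.1]
orientation: [0.121, 1.566, -0.121]
ft_force: [0.4, -0.7, -0.2]
width: 88.0
```

```bash
python3 - <<'E'
from h import *
shot("wrist","pics/w2.png");o=st()
K=np.array([526.8,-226.5,79]);print(R.from_rotvec(o["orientation"]).as_matrix().T@(K-np.array(o["ee_pos"])))
E
```

```text
{'t': 3.0, 'qpos': [-0.407, 0.567, 1.851, 0.001, 0.723, -1.824], 'ee_pos': [524.116, -212.701, 63.147], 'orientation': [0.121, 1.566, -0.121], 'ft_force': [-0.3, 0.734, -0.029], 'width': 88.211}
[[ 0.001  0.154  0.988]
 [ 0.     0.988 -0.154]
 [-1.     0.     0.001]]
[-15.85191245 -13.21790878   4.79092121]
```

View pics/w2.png

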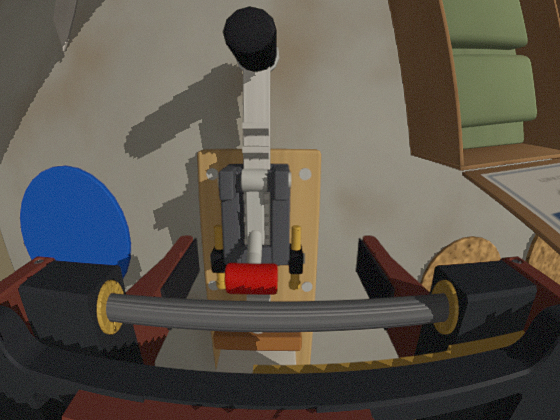

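The knob is at (251,278), clearly between the open fingers but off to one side; the numbers agree (13 mm in y, 5 mm in z). I'll correct that and close.

>>> carry_out(
  commands=[
    [0.001,-0.007,0.003,0,0,0],
    [0.001,-0.005,0.002,0,0,0],
    [0,0,0,0,0,0],
  ],
)

```text
t: 3.38
ee_pos: [529.1, -225.9, 64.0]
orientation: [0.119, 1.562, -0.121]
ft_force: [0.3, -0.7, -0.4]
width: 88.0
```

>>> carry_out(
  commands=[
    [0,0,0,0,0,0],
    [0,0,0,0,0,0],
    [0,0,0,0,0,0],
    [0,0,0,0,0,0],
    [0,0,0,0,0,0],
  ],
  grip=1,
)

```text
t: 4.0
ee_pos: [529.3, -226.3, 64.7]
orientation: [0.12, 1.561, -0.122]
ft_force: [0.6, 0.6, 0.4]
width: 41.4
```

>>> carry_out(
  commands=[
    [0,0,0,0,0,0],
    [0,0,0,0,0,0],
    [0,0,0,0,0,0],
    [0,0,0,0,0,0],
  ],
)

```text
t: 4.5
ee_pos: [529.2, -226.5, 64.7]
orientation: [0.12, 1.561, -0.122]
ft_force: [0.6, -1.0, 0.5]
width: 26.0
```

>>> carry_out(
  commands=[
    [-0.004,0,-0.003,0,0,0],
    [-0.004,0,-0.003,0,0,0],
    [-0.006,0,-0.007,0,0,0],
    [-0.005,0,-0.007,0,0,0],
    [0,0,0,0,0,0],
  ],
)

```text
t: 5.12
ee_pos: [507.1, -223.0, 83.3]
orientation: [0.12, 1.562, -0.122]
ft_force: [1.2, -1.4, -7.0]
width: 25.2
```

>>> carry_out(
  commands=[
    [-0.001,0,-0.008,0,0,0],
    [-0.001,0,-0.008,0,0,0],
    [0,0,-0.008,0,0,0],
    [0.001,0,-0.008,0,0,0],
    [0.002,0,-0.006,0,0,0],
    [0,0,0,0,0,0],
  ],
)

```text
t: 5.88
ee_pos: [478.1, -218.4, 88.5]
orientation: [0.117, 1.54, -0.126]
ft_force: [4.9, -2.7, -16.5]
width: 25.7
```

>>> carry_out(
  commands=[
    [0.003,0,-0.004,0,0,0],
    [0.003,0,-0.007,0,0,0],
    [0.003,0,-0.007,0,0,0],
    [0,0,0,0,0,0],
  ],
)

```text
t: 6.38
ee_pos: [468.3, -216.8, 85.9]
orientation: [0.115, 1.522, -0.129]
ft_force: [5.9, 0.1, -15.8]
width: 25.7
```

```bash
python3 - <<'E'
from h import *
d=shot("side","pics/x.png");w=shot("wrist","pics/y.png");st()
a=cv2.resize(d["pixels"][180:280,290:370],None,fx=4,fy=4,interpolation=cv2.INTER_CUBIC)
b=cv2.resize(w["pixels"],(480,400)[:2])[:, :]
cv2.imwrite("pics/c3.png",np.hstack([a,b]))
E
```

```text
{'t': 6.475, 'qpos': [-0.462, 0.461, 1.984, 0.014, 0.653, -1.888], 'ee_pos': [468.217, -216.865, 85.785], 'orientation': [0.115, 1.523, -0.128], 'ft_force': [2.83, 0.818, -0.398], 'width': 25.953}
[[ 0.043  0.156  0.987]
 [-0.012  0.988 -0.155]
 [-0.999 -0.005  0.044]]
```

View pics/c3.png

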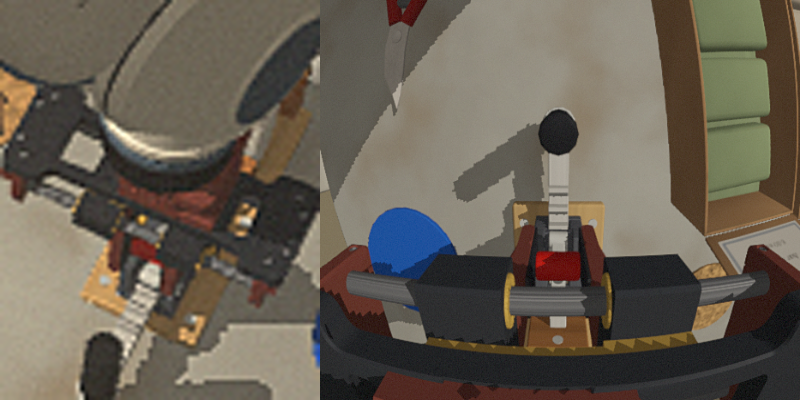

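The knob is held between the pads and the pawl has swung back, with the force now about zero. I'll nudge it further, then release.

>>> carry_out(
  commands=[
    [0.003,0,-0.006,0,0,0],
    [0.002,0,-0.003,0,0,0],
    [0,0,0,0,0,0],
  ],
)

```text
t: 6.85
ee_pos: [461.2, -215.8, 82.8]
orientation: [0.115, 1.52, -0.129]
ft_force: [5.0, 0.8, -6.4]
width: 25.9
```

>>> carry_out(
  commands=[
    [0,0,0,0,0,0],
    [0,0,0,0,0,0],
    [0,0,0,0,0,0],
    [0,0,0,0,0,0],
  ],
  grip=0,
)

```text
t: 7.35
ee_pos: [458.8, -215.3, 81.8]
orientation: [0.116, 1.525, -0.128]
ft_force: [-0.2, 0.4, 0.6]
width: 62.0
```

>>> carry_out(
  commands=[
    [-0.04,0,0,0,2.6,0],
    [-0.04,0,0,0,0,0],
    [0,0,-0.024,0,0,0],
    [0,0,-0.024,0,0,0],
    [0,0,0,0,0,0],
  ],
)

```text
t: 7.98
ee_pos: [408.4, -207.1, 164.3]
orientation: [0.12, 1.574, -0.126]
ft_force: [0.5, -0.4, -0.3]
width: 87.7
```

```bash
python3 - <<'E'
from h import *
shot("wrist","pics/w4.png");o=st()
P=np.array([411,-207.3,60]);print(R.from_rotvec(o["orientation"]).as_matrix().T@(P-np.array(o["ee_pos"])))
E
```

```text
{'t': 8.025, 'qpos': [-0.491, 0.27, 2.03, -0.008, 0.844, -1.9], 'ee_pos': [409.489, -207.475, 164.382], 'orientation': [0.12, 1.573, -0.126], 'ft_force': [-0.191, 0.296, 0.633], 'width': 87.678}
[[-0.006  0.156  0.988]
 [-0.004  0.988 -0.156]
 [-1.    -0.004 -0.005]]
[104.37000593   0.8677609    2.01040511]
```

View pics/w4.png

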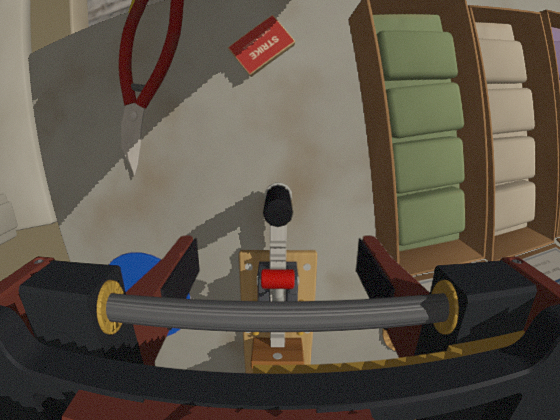

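The wrist view shows the pawl lying open, with its red knob at (278,279), and the post top at about (278,210).

```bash
python3 - <<'E'
from h import *
print(ray("wrist",277,207))
for v in(195,210):print(at("wrist",278,v,84))
print(at("wrist",278,190,20),at("wrist",278,279,95))
E
```

```text
(array([ 338.92539028, -195.65800764,  326.23534335]), array([ 0.25260519, -0.04516512, -0.96651473]))
[ 393.  -204.7   84. ]
[ 404.7 -206.6   84. ]
[ 402.4 -206.4   20. ] [ 458.  -214.9   95. ]
```

>>> carry_out(
  commands=[
    [0.04,0,-0.001,0,0,0],
    [0.04,0,-0.001,0,0,0],
    [0.025,0,0,0,0,0],
    [0.01,0,0,0,0,0],
    [0,0,0,0,0,0],
  ],
)

```text
t: 8.65
ee_pos: [413.8, -210.2, 46.7]
orientation: [0.117, 1.566, -0.128]
ft_force: [-0.3, 0.1, 0.3]
width: 88.0
```

>>> carry_out(
  commands=[
    [0,0,0,0,0,0],
    [0,0,0,0,0,0],
    [0,0,0,0,0,0],
    [0,0,0,0,0,0],
    [0,0,0,0,0,0],
    [0,0,0,0,0,0],
    [0,0,0,0,0,0],
    [0,0,0,0,0,0],
  ],
  grip=1,
)

```text
t: 9.65
ee_pos: [415.8, -210.9, 49.4]
orientation: [0.116, 1.562, -0.129]
ft_force: [1.3, 0.9, 0.9]
width: 23.1
```

>>> carry_out(
  commands=[
    [0,0,-0.003,0,0,0],
    [0,0,-0.003,0,0,0],
    [0,0,-0.002,0,0,0],
    [0,0,0,0,0,0],
  ],
)

```text
t: 10.15
ee_pos: [407.9, -209.6, 49.4]
orientation: [0.115, 1.561, -0.129]
ft_force: [1.4, 1.2, -0.3]
width: 23.5
```

>>> carry_out(
  commands=[
    [0,0,-0.002,0,0,0],
    [0,0,-0.002,0,0,0],
    [0,0,-0.001,0,0,0],
    [0,0,0,0,0,0],
  ],
)

```text
t: 10.65
ee_pos: [402.8, -208.9, 49.4]
orientation: [0.115, 1.561, -0.129]
ft_force: [1.8, 2.4, -0.9]
width: 23.5
```

>>> carry_out(
  commands=[
    [0,0,-0.002,0,0,0],
    [0,0,-0.001,0,0,0],
    [0,0,0,0,0,0],
  ],
)

```text
t: 11.02
ee_pos: [399.6, -208.4, 49.3]
orientation: [0.115, 1.56, -0.129]
ft_force: [0.8, 0.8, -0.1]
width: 23.2
```

>>> carry_out(
  commands=[
    [0,0,-0.001,0,0,0],
    [0,0,-0.001,0,0,0],
    [0,0,-0.001,0,0,0],
    [0,0,0,0,0,0],
  ],
)

```text
t: 11.52
ee_pos: [396.4, -207.9, 49.3]
orientation: [0.115, 1.561, -0.129]
ft_force: [1.1, 1.1, -0.5]
width: 23.5
```

>>> carry_out(
  commands=[
    [0,0,-0.001,0,0,0],
    [0,0,-0.001,0,0,0],
    [0,0,0,0,0,0],
  ],
)

```text
t: 11.9
ee_pos: [395.7, -207.9, 49.5]
orientation: [0.115, 1.558, -0.129]
ft_force: [3.1, 2.8, -0.7]
width: 23.4
```

>>> carry_out(
  commands=[
    [0,0,-0.001,0,0,0],
    [0,0,-0.001,0,0,0],
    [0,0,0,0,0,0],
  ],
)

```text
t: 12.28
ee_pos: [395.6, -207.9, 49.6]
orientation: [0.114, 1.554, -0.13]
ft_force: [2.2, 2.7, -2.6]
width: 23.6
```

>>> carry_out(
  commands=[
    [0,0,-0.003,0,0,0],
  ],
)

```text
t: 12.4
ee_pos: [394.7, -208.1, 49.8]
orientation: [0.113, 1.55, -0.131]
ft_force: [13.8, 4.5, -6.1]
width: 23.4
```

>>> carry_out(
  commands=[
    [0,0,-0.003,0,0,0],
  ],
)

```text
t: 12.52
ee_pos: [394.6, -208.4, 50.2]
orientation: [0.112, 1.545, -0.132]
ft_force: [14.3, 5.1, -8.2]
width: 23.4
```

>>> carry_out(
  commands=[
    [0,0,-0.002,0,0,0],
  ],
)

```text
t: 12.65
ee_pos: [394.8, -208.4, 50.4]
orientation: [0.112, 1.541, -0.133]
ft_force: [10.7, 4.3, -7.6]
width: 23.8
```

```bash
python3 - <<'E'
from h import *
print(ctrl.get_obs().keys())
for i in range(3):
    d=shot("side","pics/x2.png"); st()
w=shot("wrist","pics/w5.png")
a=cv2.resize(d["pixels"][190:290,290:370],None,fx=4,fy=4,interpolation=cv2.INTER_CUBIC)
cv2.imwrite("pics/c5.png",np.hstack([a,cv2.resize(w["pixels"][150:370,180:380],(364,400),interpolation=cv2.INTER_CUBIC)]))
E
```

```text
dict_keys(['t', 'qpos', 'qvel', 'joint_torque', 'ee_pos', 'orientation', 'ft_force', 'moment', 'width'])
{'t': 12.7, 'qpos': [-0.512, 0.467, 2.133, -0.002, 0.512, -1.924], 'ee_pos': [394.701, -208.459, 50.399], 'orientation': [0.112, 1.541, -0.134], 'ft_force': [10.825, 4.311, -7.491], 'width': 23.407}
[[ 0.026  0.157  0.987]
 [-0.016  0.988 -0.156]
 [-1.    -0.011  0.028]]
{'t': 12.75, 'qpos': [-0.512, 0.467, 2.133, -0.002, 0.512, -1.923], 'ee_pos': [394.634, -208.46, 50.364], 'orientation': [0.113, 1.541, -0.134], 'ft_force': [11.567, 4.085, -7.963], 'width': 23.472}
[[ 0.025  0.157  0.987]
 [-0.015  0.988 -0.156]
 [-1.    -0.011  0.027]]
{'t': 12.8, 'qpos': [-0.512, 0.467, 2.133, -0.002, 0.512, -1.923], 'ee_pos': [394.624, -208.482, 50.365], 'orientation': [0.113, 1.541, -0.134], 'ft_force': [10.973, 3.834, -7.15], 'width': 23.674}
[[ 0.025  0.157  0.987]
 [-0.015  0.988 -0.157]
 [-1.    -0.011  0.027]]
```

View pics/c5.png

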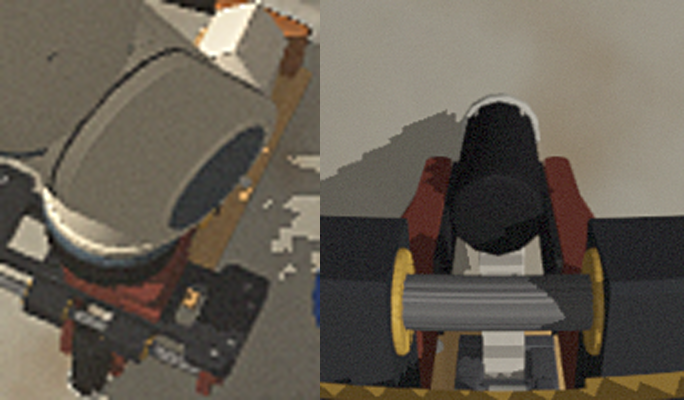

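>>> carry_out(
  commands=[
    [0,0,-0.004,0,0,0],
  ],
)

```text
t: 12.98
ee_pos: [394.0, -208.8, 50.7]
orientation: [0.112, 1.535, -0.136]
ft_force: [17.4, 4.5, -7.6]
width: 23.7
```

```bash
python3 - <<'E'
from h import *
shot("side","pics/x.png"); st(); print(ctrl.get_obs()["moment"])
E
```

```text
{'t': 13.025, 'qpos': [-0.514, 0.464, 2.138, 0.0, 0.503, -1.927], 'ee_pos': [393.874, -208.809, 50.723], 'orientation': [0.112, 1.534, -0.136], 'ft_force': [14.867, 5.005, -7.183], 'width': 23.674}
[[ 0.032  0.158  0.987]
 [-0.018  0.987 -0.158]
 [-0.999 -0.013  0.034]]
[ 1.17229955 -2.10714963  0.04349888]
```

>>> carry_out(
  commands=[
    [0,0,0,0,0,0],
    [0,0,0,0,0,0],
    [0,0,0,0,0,0],
    [0,0,0,0,0,0],
    [0,0,0,0,0,0],
  ],
  grip=0,
)

```text
t: 13.65
ee_pos: [392.0, -208.6, 50.5]
orientation: [0.113, 1.537, -0.136]
ft_force: [0.5, -0.3, 0.1]
width: 70.0
```

>>> carry_out(
  commands=[
    [-0.04,0,0,0,1.9,0.75],
    [-0.05,0,0,0,0,0],
    [-0.05,0,0,0,0,0],
    [-0.03,0,0,0,0,0],
    [0,0,0.04,0,0,0],
    [0,0,0.04,0,0,0],
    [0,0,0.02,0,0,0],
    [0,0,0,0,0,0],
  ],
)

```text
t: 14.65
ee_pos: [491.0, -224.2, 225.9]
orientation: [0.127, 1.572, -0.124]
ft_force: [-0.7, -0.3, -0.5]
width: 87.8
```

```bash
python3 - <<'E'
from h import *
shot("wrist","pics/w6.png");o=st()
P=np.array([548,-230,0])+64*np.array([.987,-.16,0]);print(P,R.from_rotvec(o["orientation"]).as_matrix().T@(P-np.array(o["ee_pos"])))
E
```

```text
{'t': 14.7, 'qpos': [-0.451, 0.296, 1.814, 0.0, 1.037, -1.861], 'ee_pos': [490.145, -223.937, 225.754], 'orientation': [0.127, 1.572, -0.124], 'ft_force': [0.031, 0.129, -0.113], 'width': 88.059}
[[-0.005  0.159  0.987]
 [ 0.003  0.987 -0.159]
 [-1.     0.002 -0.005]]
[ 611.168 -240.24     0.   ] [225.09857166   2.81164543 123.28701777]
```

View pics/w6.png

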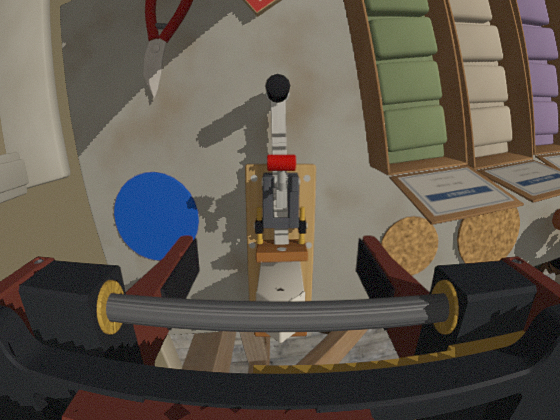

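The pawl is still open (knob at (281,162)). The jaw is against the brass rods (its top spans rows 243–262), and the house stands beyond it.

```bash
python3 - <<'E'
from h import *
u=np.array([.987,-.16]);v=np.array([.16,.987]);O=np.array([548,-230])
f=lambda p:(p.round(1),((p[:2]-O)@u).round(1),((p[:2]-O)@v).round(1))
for n,p in dict(post=(277,88,84),knob=(281,162,95),jawback=(280,243,58),jawface=(281,262,58),ridge=(282,263,119),eaveL=(257,300,88),eaveR=(304,300,88)).items(): print(n,*f(at("wrist",*p)))
print(at("wrist",488,237,6))
E
```

```text
post [ 389.7 -208.2   84. ] -159.7 -3.8
knob [ 457.5 -215.5   95. ] -91.6 -0.2
jawback [ 548.7 -230.6   58. ] 0.8 -0.5
jawface [ 571.4 -233.    58. ] 23.6 0.8
ridge [ 544.7 -228.6  119. ] -3.5 0.9
eaveL [ 598.2 -263.5   88. ] 54.9 -25.0
eaveR [ 606.4 -214.    88. ] 55.1 25.1
[616.4  69.    6. ]
```

>>> carry_out(
  commands=[
    [0,0.001,0.04,0,0,0],
    [0,0.001,0.04,0,0,0],
    [0,0.001,0.028,0,0,0],
    [0,0,0.01,0,0,0],
    [0.04,0,0,0,0,0],
    [0.03,0,0,0,0,0],
    [0,0,0,0,0,0],
  ],
)

```text
t: 15.58
ee_pos: [599.8, -238.9, 152.8]
orientation: [0.131, 1.58, -0.125]
ft_force: [-0.0, -1.0, -0.4]
width: 87.9
```

```bash
python3 - <<'E'
from h import *
w=shot("wrist","pics/w7.png");s=shot("side","pics/x.png");o=st()
P=np.array([548,-230,51])+64*np.array([.987,-.16,0]);print(P,R.from_rotvec(o["orientation"]).as_matrix().T@(P-np.array(o["ee_pos"])))
a=cv2.resize(s["pixels"][150:250,290:390],None,fx=4,fy=4,interpolation=cv2.INTER_CUBIC)
cv2.imwrite("pics/c7.png",np.hstack([a,cv2.resize(w["pixels"][200:420,180:380],(364,400),interpolation=cv2.INTER_CUBIC)]))
E
```

```text
{'t': 15.675, 'qpos': [-0.397, 0.537, 1.616, -0.0, 0.998, -1.806], 'ee_pos': [601.831, -239.659, 155.479], 'orientation': [0.129, 1.575, -0.126], 'ft_force': [-0.616, 0.032, 0.687], 'width': 87.514}
[[-0.008  0.161  0.987]
 [ 0.003  0.987 -0.161]
 [-1.     0.002 -0.009]]
[ 611.168 -240.24    51.   ] [104.39598783   0.75753856  10.207199  ]
```

View pics/c7.png

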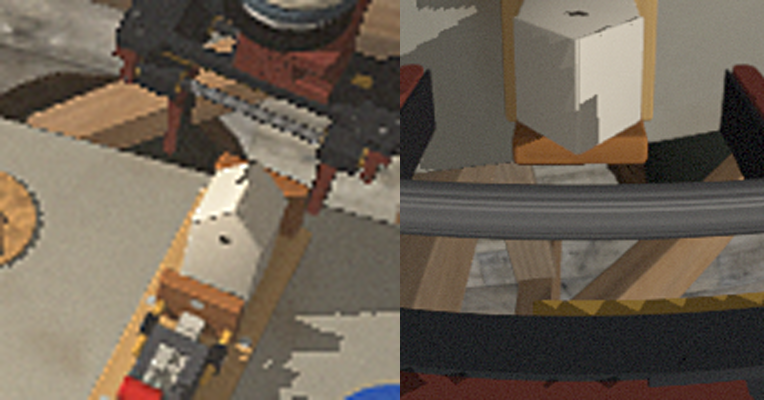

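The house ridge runs from about (276,221) to (280,285) in the full wrist frame, centred between the fingers.

```bash
python3 - <<'E'
from h import *
a,b=at("wrist",276,221,119),at("wrist",280,285,119);m=(a+b)/2;o=ctrl.get_obs();d=b-a
print(a,b,m,np.hypot(*d[:2]),np.degrees(np.arctan2(d[1],d[0])))
m[2]=51;print(R.from_rotvec(o["orientation"]).as_matrix().T@(m-np.array(o["ee_pos"])))
u=np.array([.987,-.16]);print((m[:2]-[548,-230])@u)
E
```

```text
[ 590.3 -238.4  119. ] [ 635.6 -243.1  119. ] [ 612.95 -240.75  119.  ] 45.54316633700391 -5.9234014776143855
[104.37978308   0.54201209  12.04809817]
65.82565000000004
```

>>> carry_out(
  commands=[
    [0,0,0.008,0,-0.5,0],
    [0,0,0.003,0,0,0],
    [0.04,0,0,0,0,0],
    [0.035,0,0,0,0,0],
    [0.02,0,0,0,0,0],
    [0.005,0,0,0,0,0],
    [0,0,0,0,0,0],
  ],
)

```text
t: 16.55
ee_pos: [620.0, -244.1, 61.4]
orientation: [0.125, 1.552, -0.129]
ft_force: [-0.3, -0.2, 0.7]
width: 87.9
```

>>> carry_out(
  commands=[
    [0.005,0.001,-0.004,0,0.6,0],
    [0.003,0.001,-0.003,0,0,0],
    [0,0,0,0,0,0],
  ],
)

```text
t: 16.92
ee_pos: [614.4, -241.3, 55.3]
orientation: [0.125, 1.56, -0.13]
ft_force: [-0.9, -0.4, -0.5]
width: 87.7
```

>>> carry_out(
  commands=[
    [0,0,0,0,0,0],
    [0,0,0,0,0,0],
    [0,0,0,0,0,0],
    [0,0,0,0,0,0],
    [0,0,0,0,0,0],
    [0,0,0,0,0,0],
  ],
  grip=1,
)

```text
t: 17.68
ee_pos: [614.8, -241.3, 56.1]
orientation: [0.125, 1.559, -0.13]
ft_force: [-0.0, 0.1, 0.9]
width: 49.9
```

>>> carry_out(
  commands=[
    [-0.01,0,0,0,0,0],
    [-0.03,0,0,0,0,0],
    [-0.04,0,0,0,0,0],
    [-0.035,0,0,0,0,0],
    [-0.015,0,0,0,0,0],
    [0,0,0,0,0,0],
  ],
)

```text
t: 18.42
ee_pos: [612.1, -240.5, 189.1]
orientation: [0.126, 1.564, -0.129]
ft_force: [-0.3, 1.1, -2.9]
width: 50.2
```

```bash
python3 - <<'E'
from h import *
t=np.load('top.npz')["pixels"]; hsv=cv2.cvtColor(t,cv2.COLOR_BGR2HSV)
m=cv2.inRange(hsv,(5,70,110),(25,255,255)); m[:,:215]=0;m[:165]=0;m[208:]=0;m[:,308:]=0
m=cv2.morphologyEx(m,cv2.MORPH_CLOSE,np.ones((5,5)))
for c in cv2.findContours(m,0,2)[0]:
    if len(c)>15 and cv2.contourArea(c)>200: e=cv2.fitEllipse(cv2.convexHull(c)); print(e,at("top",e[0][0]+0,e[0][1],4))
o=st();C=np.array([611,72,0]);print(R.from_rotvec(o["orientation"]).as_matrix().T@(C-np.array(o["ee_pos"])))
E
```

```text
((287.5124816894531, 191.9586639404297), (24.998554229736328, 25.326099395751953), 92.98532104492188) [606.8 -59.7   4. ]
((240.8534393310547, 195.21258544921875), (35.233055114746094, 55.72578048706055), 60.12227249145508) [593.8 103.3   4. ]
{'t': 18.425, 'qpos': [-0.392, 0.505, 1.581, -0.001, 1.051, -1.8], 'ee_pos': [612.136, -240.481, 189.056], 'orientation': [0.126, 1.564, -0.129], 'ft_force': [-0.255, 1.059, -2.949], 'width': 50.166}
[[ 0.003  0.162  0.987]
 [-0.002  0.987 -0.162]
 [-1.    -0.002  0.004]]
[188.30427035 308.53203653 -52.31981171]
```

>>> carry_out(
  commands=[
    [0,0.03,-0.005,0,0,0],
    [0,0.045,-0.007,0,0,0],
    [0,0.05,-0.008,0,0,0],
    [0,0.05,-0.008,0,0,0],
    [0,0.05,-0.008,0,0,0],
    [0,0.04,-0.007,0,0,0],
    [0,0.025,-0.005,0,0,0],
    [0,0.005,0,0,0,0],
  ],
)

```text
t: 19.42
ee_pos: [605.4, 66.7, 174.3]
orientation: [0.127, 1.583, -0.132]
ft_force: [-0.2, -0.8, -3.0]
width: 50.1
```

>>> carry_out(
  commands=[
    [0,0,0,0,0,0],
    [0,0,0,0,0,0],
  ],
)

```text
t: 19.68
ee_pos: [604.6, 65.6, 172.5]
orientation: [0.127, 1.586, -0.133]
ft_force: [-0.3, -0.7, -3.5]
width: 49.9
```

```bash
python3 - <<'E'
from h import *
o=st();C=np.array([610.5,72,50]);print(R.from_rotvec(o["orientation"]).as_matrix().T@(C-np.array(o["ee_pos"])))
E
```

```text
{'t': 19.675, 'qpos': [0.089, 0.466, 1.692, -0.001, 1.002, -1.317], 'ee_pos': [604.602, 65.605, 172.498], 'orientation': [0.127, 1.586, -0.133], 'ft_force': [-0.262, -0.725, -3.546], 'width': 49.862}
[[-0.019  0.164  0.986]
 [-0.002  0.986 -0.164]
 [-1.    -0.005 -0.018]]
[122.35071188   7.92624897   6.99965845]
```

>>> carry_out(
  commands=[
    [0,0.004,0.003,0,-1.1,0.3],
    [0,0.003,0.002,0,0,0],
    [0.03,0,0,0,0,0],
    [0.035,0,0,0,0,0],
    [0.02,0,0,0,0,0],
    [0.005,0,0,0,0,0],
    [0,0,0,0,0,0],
  ],
)

```text
t: 20.55
ee_pos: [614.6, 69.4, 82.2]
orientation: [0.133, 1.559, -0.132]
ft_force: [-0.1, -0.5, -3.8]
width: 50.3
```

```bash
python3 - <<'E'
from h import *
w=shot("wrist","pics/w8.png");s=shot("side","pics/s8.png")
o=st();C=np.array([610.5,72,50]);print(R.from_rotvec(o["orientation"]).as_matrix().T@(C-np.array(o["ee_pos"])))
a=cv2.resize(s["pixels"][130:230,180:280],None,fx=4,fy=4,interpolation=cv2.INTER_CUBIC)
cv2.imwrite("pics/c8.png",np.hstack([a,cv2.resize(w["pixels"][200:420,180:380],(364,400),interpolation=cv2.INTER_CUBIC)]))
E
```

```text
{'t': 20.65, 'qpos': [0.094, 0.592, 1.729, -0.001, 0.811, -1.308], 'ee_pos': [614.952, 69.5, 82.859], 'orientation': [0.134, 1.558, -0.132], 'ft_force': [0.224, -0.086, -3.027], 'width': 50.311}
[[ 0.009  0.168  0.986]
 [ 0.     0.986 -0.168]
 [-1.     0.002  0.009]]
[32.81791157  1.65384649 -5.10358428]
```

View pics/c8.png

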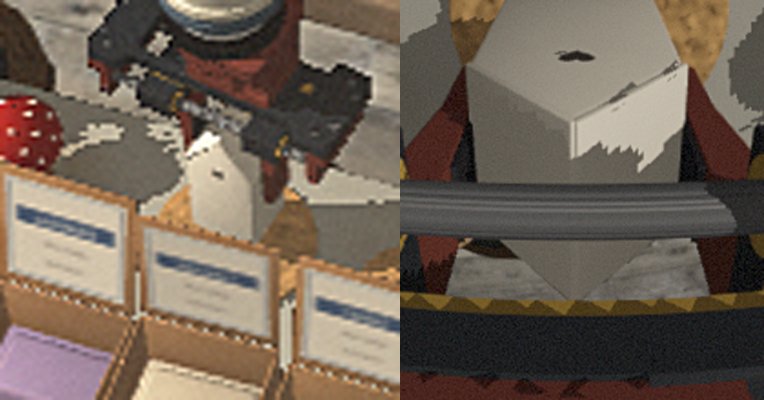

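The house hangs upright in the grip over the big coaster. I'll lower it gently.

>>> carry_out(
  commands=[
    [0.01,0.001,-0.003,0,0.5,0],
    [0.01,0,-0.001,0,0,0],
    [0.004,0,0,0,0,0],
    [0,0,0,0,0,0],
  ],
)

```text
t: 21.15
ee_pos: [611.9, 71.5, 58.7]
orientation: [0.135, 1.565, -0.131]
ft_force: [-0.5, 0.1, -2.6]
width: 49.8
```

>>> carry_out(
  commands=[
    [0.005,0,-0.001,0,0,0],
    [0.002,0,0,0,0,0],
    [0,0,0,0,0,0],
  ],
)

```text
t: 21.52
ee_pos: [611.1, 71.7, 51.4]
orientation: [0.135, 1.564, -0.131]
ft_force: [0.1, -0.6, -3.1]
width: 49.7
```

>>> carry_out(
  commands=[
    [0.0015,0,0,0,0,0],
    [0,0,0,0,0,0],
  ],
)

```text
t: 21.78
ee_pos: [611.5, 71.7, 50.2]
orientation: [0.135, 1.563, -0.131]
ft_force: [0.1, -0.9, -3.3]
width: 49.8
```

>>> carry_out(
  commands=[
    [0.0015,0,0,0,0,0],
    [0,0,0,0,0,0],
  ],
)

```text
t: 22.02
ee_pos: [612.0, 72.0, 50.2]
orientation: [0.135, 1.562, -0.13]
ft_force: [-0.3, 0.3, -3.3]
width: 50.0
```

>>> carry_out(
  commands=[
    [0.0015,0,0,0,0,0],
  ],
)

```text
t: 22.15
ee_pos: [612.4, 72.1, 49.8]
orientation: [0.135, 1.562, -0.13]
ft_force: [-5.5, 2.5, 16.3]
width: 49.9
```

Contact: the force on the tool is now upward. I'll release and lift away.

>>> carry_out(
  commands=[
    [0,0,0,0,0,0],
    [0,0,0,0,0,0],
    [0,0,0,0,0,0],
    [0,0,0,0,0,0],
    [0,0,0,0,0,0],
    [0,0,0,0,0,0],
  ],
  grip=0,
)

```text
t: 22.9
ee_pos: [613.1, 72.0, 49.9]
orientation: [0.135, 1.56, -0.13]
ft_force: [0.9, -0.2, -0.8]
width: 88.0
```

>>> carry_out(
  commands=[
    [-0.02,0,0,0,0,0],
    [-0.04,0,0,0,0,0],
    [-0.05,0,0,0,0,0],
    [-0.05,0,0,0,0,0],
    [0,-0.03,-0.05,0,0,0],
    [0,-0.03,-0.05,0,0,0],
    [0,-0.03,-0.05,0,0,0],
    [0,0,0,0,0,0],
  ],
)

```text
t: 23.9
ee_pos: [446.5, 6.9, 222.8]
orientation: [0.135, 1.549, -0.129]
ft_force: [0.3, -0.2, 0.7]
width: 87.9
```

```bash
python3 - <<'E'
from h import *
w=shot("wrist","pics/w9.png");s=shot("top","pics/s9.png");o=st()
a=cv2.resize(s["pixels"][160:260,210:370],None,fx=3,fy=4,interpolation=cv2.INTER_CUBIC)
b=cv2.resize(w["pixels"][100:400,150:430],(320,400))
cv2.imwrite("pics/c9.png",np.hstack([a[:,:],b]))
E
```

```text
{'t': 24.0, 'qpos': [-0.012, 0.153, 2.012, 0.004, 0.954, -1.417], 'ee_pos': [451.119, 7.553, 223.652], 'orientation': [0.135, 1.545, -0.127], 'ft_force': [0.547, -0.033, 0.673], 'width': 87.949}
[[ 0.022  0.167  0.986]
 [ 0.003  0.986 -0.167]
 [-1.     0.007  0.021]]
```

View pics/c9.png

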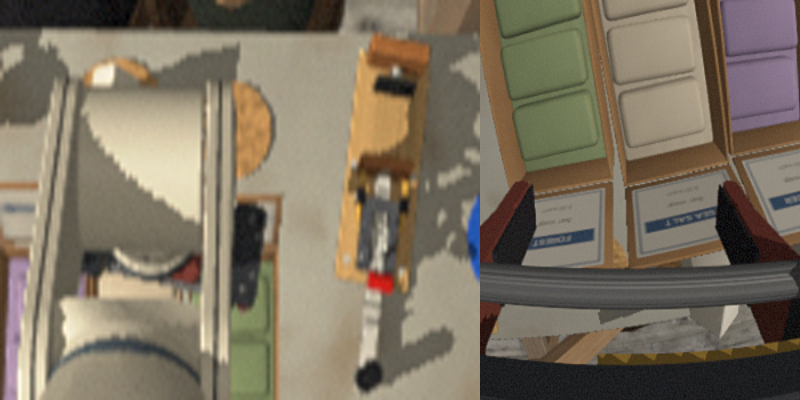

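The pawl is open, the jaw is back and the house is on the coaster, but the arm partly hides it. I'll move aside for a numerical check.

>>> carry_out(
  commands=[
    [0,-0.05,0,0,0,0],
    [0,-0.05,0,0,0,0],
    [0,-0.05,0,0,0,0],
    [0,-0.05,0,0,0,0],
    [0,0,0,0,0,0],
  ],
)

```text
t: 24.62
ee_pos: [428.9, -196.1, 226.8]
orientation: [0.128, 1.533, -0.124]
ft_force: [-0.6, -0.4, -1.1]
width: 87.9
```

```bash
python3 - <<'E'
from h import *
old=np.load('top.npz')["pixels"].copy()
s=shot("top","pics/t10.png");p=s["pixels"]; print(st()["t"])
hsv=cv2.cvtColor(p,cv2.COLOR_BGR2HSV); r=(slice(150,215),slice(220,280))
m=np.zeros(p.shape[:2],np.uint8); m[r]=cv2.inRange(hsv,(0,0,170),(180,70,255))[r]
n,l,st_,c=cv2.connectedComponentsWithStats(m)
print([(st_[i].tolist(),c[i].round(1).tolist()) for i in range(1,n) if st_[i][4]>40])
u=np.array([.986,-.167]);v=np.array([.167,.986]);C=np.array([612,72])
for z,y in((119-6,0),(82,25),(82,-25)): 
    for x in(-22.5,22.5): print(z,y,x,proj("top",[*(C+x*u+y*v),z])[0])
for row in range(172,206,3): print(''.join('%4d'%p[row,k].mean() for k in range(228,272,3)))
E
```

```text
{'t': 24.675, 'qpos': [-0.462, 0.176, 1.976, 0.019, 0.96, -1.883], 'ee_pos': [428.964, -194.764, 226.708], 'orientation': [0.128, 1.533, -0.123], 'ft_force': [0.209, -0.562, -0.189], 'width': 87.879}
[[ 0.034  0.16   0.987]
 [ 0.001  0.987 -0.16 ]
 [-0.999  0.006  0.034]]
24.675
[([220, 168, 27, 41, 387], [230.7, 188.4]), ([247, 169, 33, 8, 172], [262.4, 171.5]), ([239, 176, 12, 20, 152], [244.0, 186.3]), ([251, 192, 29, 23, 243], [269.4, 202.8]), ([220, 208, 14, 3, 41], [226.3, 209.0])]
113 0 -22.5 [245.7 187.9]
113 0 22.5 [248.4 174.7]
82 25 -22.5 [239.2 189.2]
82 25 22.5 [241.9 176.3]
82 -25 -22.5 [254.1 191.8]
82 -25 22.5 [256.7 178.8]
 103 168 167 160 161 158 153 158 161 161 162 162 162 160 162
  94 141 168 162 160 154 170 148 136 113 141 165 165 162  99
  95  93 167 157 154 232 236 113 115 138 130  92  96  94  92
  96  94 165 132 176 235 236 111 112 105  74  79  95 100  96
  88 139 145 133 224 236 212 116 113 105  72  76  87  94  95
 136 166 146 143 237 239 157 114 112 101  72  78  78  95  91
 169 163 135 126 169 191 180 150 113  97  82  77  75  92  93
 163 157 152 135 156 173 164 162 150  94  79  72  75 107 133
 160 163 131 139 151 146 149 143 138  95  84 117 128 169 166
 159 164 151 137 123 141 137 131 131 146 135 131 104 164 165
 162 159 164 142 138 141 149 132 139 146 142 104 162 164 168
 145 143 140 165 144 141 133 148 128 140 132 162 166 168 167
```

```bash
python3 -c "
from h import *
print(ctrl.close_job())"
```

```text
the job is handed in; nothing more can be done
None
```

The job is handed in at about 25 s of the 66 s allowed; the stop-rod press is the one part I could only estimate.

- **Pawl:** I lifted it by the red knob and threw it right back. It stayed open in every later view, with the knob at about clamp x −91 mm.
- **Toothed bar:** I drew it back by the post until I felt the stop rods. The steady pull was about 14 N, with a peak of about 17 N.
    - By that force, the rods were pressed in about 2.6–3.5 mm.
    - By tool travel since contact, it was about 2.4–3.2 mm. Both fall within the 2–4.5 mm asked for, but the press could not be read directly.
    - I gripped the post a few mm off-centre, which may have added friction. After I let go, the rods' springs may have pushed the bar forward slightly.
- **House:** I set it down on the larger cork coaster and released it. In the last top picture, the lit side of its roof matches, to about a pixel (some 3 mm), where it should be for an upright house at (612, 72) mm. I measured the coaster's centre at about (610.5, 72) mm.
- **Other things:** I did not knowingly touch anything else, and nothing looked disturbed in the pictures. I did not check the mug and toadstool separately at the end.

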